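# Set the bell timer and start the jar mill

### The arm

A 7-joint arm with a two-finger parallel gripper is mounted at the origin on the work surface. World frame = base frame: x ahead of the robot, y to its left, z up, the work surface at z = 0. Lengths are in m, angles in rad, forces in N, time in s.
With the tool pointing down it reaches from about 0.35 to 0.9 m from the base axis. Payload 8.1 kg.
Tool frame: the origin (TCP) lies between the finger pads; the fingertips stand 22 mm ahead of it and the grasp point (between the pads) lies 3 mm ahead of it (arm.tip_reach is the distance from the TCP to the fingertips, in m); z points along the fingers, y is the line along which they close (so a half turn about z gives the same grasp; the last joint's range is limited). The gripper opens to 92 mm and grips with 3 to 60 N. Pads are 19 mm wide; open, the fingers measure 130 mm over their backs; the gripper's body (75 mm by 190 mm) begins 47 mm behind the grasp point.
Start: joints at [1.147, 0.434, 0.025, 1.573, -0.012, 1.134, -0.075], TCP at [0.197, -0.593, 0.221] pointing down, gripper open.
Joint ranges: [-2.62, 2.62], [-0.44, 2.09], [-1.27, 1.32], [0.08, 2.57], [-1.32, 4.46], [0.12, 2], [-2.74, 2.74]. Speed limits (rad/s): [2.22, 2.22, 3.01, 3.01, 3.14, 3.14, 3.14].

### API

Orientations are given as a rotation vector (axis times angle).
In Python, from cell import telemetry, vision, job, arm gives the robot as it stands. The module is installed in compiled form; this text tells all that it offers.
- The arm moves only by the shell command python3 -m creep 'ROWS' [FORCE]. ROWS is text: rows parted by semicolons, each of 7 numbers parted by spaces: the finger opening in cm, from 0 to 9.18, then the shift along the tool's x, y, z in cm, then the turn, a rotation vector about the tool's x, y, z in degrees. A call has 1 to 5 rows; each row is the pose to reach, as a shift and turn from the pose commanded when the call began, along the tool's axes at that moment; what a row does not reach only later rows make up. A row lasts 1/8 s, in which the tool goes at most 62.5 mm and 10.7 degrees, less where a joint would pass 70% of its speed; a pose out of reach is approached as far as the arm can. A call with a gripper value outside its range is refused whole. The fingers move at their own pace and stop on an object; FORCE is the grip in N (left out, the last holds). Time passes only in rows, so rows that repeat a pose let the fingers close. It gives the time, the measured TCP pose, the force, the opening and the grip force at its end, in the units of the state.
- telemetry.observe(): the state, without advancing time (a new reading comes with each control period).
- vision.get_image(name): name is "scene" or "top" or "wrist"; returns the picture (400x640x3 uint8, red, green, blue); there is no depth.
- vision.camera_info(name): a dict with "fov_y" (degrees; the focal length in pixels is half the picture's height over the tangent of half this angle, whatever the lens; pixels are square), "cx", "cy" (the principal point, pixels), "extrinsics" (4x4, takes a point from camera to world coordinates). Camera axes: x right, y down, z forward; pixel columns grow to the right and rows downward; lengths in m; the calibration is good to about 2 mm. A picture is of the moment at which its call begins: read the wrist's pose just before it. camera_info takes no time and is no camera call; for the wrist camera it gives the pose at the moment of the call.
- job.sign_off(): hands the job in; it is judged then, once.
The state is a dict: "clock": time; "joints": joint angles; "dq": joint speeds; "joint_efforts": joint torques, N m; "position": TCP position; "ee_rot": TCP orientation; "force": force on the tool from outside, world axes, zero at the start; "ft_torque": the same for the moment, N m; "width": opening from 0.0 (shut) to 1.0 (fully open); "gripper_force": force on a finger pad.
Only numpy, scipy, OpenCV 4.12 (cv2) and the standard library are available. Lean on these libraries where they do the work, as an engineer would, in place of code of your own. Each camera call takes 0.05 s, during which the arm holds its last target. There are 200 camera calls.

### The job

Set the bell timer for this milling run: wind its dial clockwise until the pointer is past the top mark, then turn it back down until the pointer stands in line with the steel tab on the rim, and let go. Then start the jar mill by pushing its sprung starter lever all the way over to its stop and letting it come back. Do not shift the tab, and leave the other things on the bench where they stand.

Things in the scene. Friction and masses are not known exactly. Their poses are not given: they have to be found in the camera images.
- timer: Bell timer screwed to the bench: round white housing 160 mm across, face 50 mm above the bench; origin under its centre, z up. Black ticks on the face, one a minute, 5 degrees apart, run clockwise from zero (75 degrees anticlockwise of the timer's +x) to the top mark (30 min, the thickest, longest tick, 75 degrees clockwise of +x); every fifth is longer. Timer and mill may swap sides.
- dial (a joint): Angle of the timer's dial in rad: 0 with the pointer at the zero mark, grows clockwise seen from above, 2.618 at the top mark, hard stop at 2.95. It has friction (0.06 N m), no spring, and stays where it is left; the clockwork does not run during the task.
- dial_grip (a point): Point on the dial's vertical axis at grip height, 75 mm above the bench; turns with the dial. The dial is an 80 mm disc (top 57 mm above the bench) with a black grip bar across it, top 93 mm above the bench: 18 mm thick from 36 mm behind the axis to 26 mm in front, then a 10 mm nose to 45 mm, where the pointer starts. A white line marks the pointer half of its top.
- pointer_tip (a point): Point just beyond the end of the dial's thin pointer, 60 mm from the dial's axis, 57 mm above the bench; the line from dial_grip to it, seen from above, is the direction in which the bar points.
- marker (a joint): Angle of the steel tab on the timer's rim, on the same zero, sense and scale as the dial: pointer and tab are in line when dial equals marker. Stiff; it is not to be moved. Differs from run to run (about 15 to 24 minutes).
- tab_tip (a point): Point at the set minutes, just inside the steel tab, 60 mm from the dial's axis, 57 mm above the bench. The tab is a plain dark steel clip 10 mm wide that straddles the housing's rim from 64 to 88 mm from the axis and stands 14 mm above the face (to 64 mm above the bench).
- mill: Grey jar mill screwed to the bench. Origin on the bench under the lever's pivot, z up, +x along the mill towards the jar. Motor housing with the lever: x = -55 to +50 mm, 140 mm wide, top 95 mm above the bench (base plate 150 mm wide, from x = -60 to 250 mm). Behind it a white jar, 100 mm across, lies on rollers, its top 163 mm above the bench.
- lever_pivot (a point): Pivot of the starter lever, on the mill's x-z plane, 105 mm above the bench.
- lever_grip (a point): Centre of the lever's black cross grip, a round bar 24 mm thick, 70 mm long, along the mill's y, 110 mm from the pivot on a 12 mm rod. At rest the lever leans 0.4 rad to the mill's -x (grip at x = -43 mm, 206 mm above the bench); it swings about the mill's y axis over the top (215 mm) to 0.4 rad towards +x.
- starter (a joint): Angle of the starter lever in rad: 0 at rest, grows as it is pushed towards the mill's +x, stop at 0.8. A spring returns it: about 2.5 N at the grip at rest, 8 N at the stop.
- glaze_jar: Bystander: lidded jar, 62 mm across, 85 mm tall, origin under its centre, between timer and mill.
- bowl: Bystander: blue glazed bowl, 150 mm across, 75 mm tall, origin under its centre, behind the timer.
- tool_pot: Bystander: terracotta pot with modelling tools in it, 90 mm across, 210 mm tall, at the right.
- banding_wheel: Bystander: dark banding wheel (turntable on a foot), 200 mm across, 117 mm tall, at the left.
Not all that is in view belongs to the job. What is shaped like the timer but green or purple is not meant.

How it is judged:
On the way, in this order (a step that is already met when the one before it is completed fails the run):
1. the dial is wound past the top mark (value of joint dial above 2.66 rad), for 0.05 s.
2. the dial is turned back so that the pointer is in line with the tab (within about 6 degrees) and let go (horizontal distance between pointer_tip and tab_tip below 0.0065 m and contact force between the fingers and timer below 0.2 N), for 0.2 s.
3. the starter lever is pushed all the way to its stop (value of joint starter above 0.74 rad), for 0.05 s.
At the end, for the whole second after the job is handed in: The timer's pointer is in line with the steel tab (within 6.5 mm at 60 mm from the axis, about 6 degrees), the tab has not been shifted (4 mm), the dial is released, and the starter lever is back at rest (below 0.06 rad) (all of step 2 and value of joint starter below 0.06 rad and velocity of joint starter below 0.1 rad/s and distance of tab_tip from where it was at the start of the episode below 0.004 m); the robot touches nothing.
It fails at once if the tab on the timer's rim is shifted by more than 4 mm (distance of tab_tip from where it was at the start of the episode above 0.004 m).
It fails at once if a bystander is pushed more than 25 mm from its place or tipped over (distance of any of glaze_jar, bowl, tool_pot, banding_wheel from where it was at the start of the episode above 0.025 m or angle between any of glaze_jar, bowl, tool_pot, banding_wheel's own z axis and vertical above 0.35 rad).
It also fails if it takes over 72 s, if anything falls off the work surface, if the arm or the gripper's body presses on something with over 40 N, if the wrist force passes 120 N, or if a joint passes its speed limit or range.

## Working session

There is one attempt and no reset: what is moved stays moved. The work goes in short steps, Python scripts to look and compute and a shell command to move; the robot and the scene stay as the last step left them, time stands still between calls to the robot, and variables do not carry over. Pictures are saved under pics/ and viewed, at most 10 in all, crops included, and the job is handed in when it is done.

```bash
mkdir -p pics
cat > h.py <<'E'
from cell import telemetry, vision, job, arm
import numpy as np, cv2
from scipy.spatial.transform import Rotation as R
def ray(info,u,v):
    f=200/np.tan(np.radians(info["fov_y"])/2); T=np.array(info["extrinsics"])
    d=T[:3,:3]@np.array([(u-info["cx"])/f,(v-info["cy"])/f,1]); return T[:3,3],d
def plane(info,u,v,z):
    o,d=ray(info,u,v); return o+d*(z-o[2])/d[2]
def pix(info,p):
    f=200/np.tan(np.radians(info["fov_y"])/2); T=np.array(info["extrinsics"])
    c=T[:3,:3].T@(np.array(p)-T[:3,3]); return f*c[0]/c[2]+info["cx"],f*c[1]/c[2]+info["cy"]
def snap(n,path):
    im=vision.get_image(n); cv2.imwrite(path,im[:,:,::-1]); return im
E
python3 - <<'E'
from h import *
np.set_printoptions(precision=3,suppress=True)
s=telemetry.observe(); print(s["clock"],s["position"],s["ee_rot"],R.from_rotvec(s["ee_rot"]).as_matrix())
for n in ["scene","top"]:
    snap(n,f"pics/{n}0.png"); i=vision.camera_info(n); print(n,i["fov_y"],i["cx"],i["cy"],np.array(i["extrinsics"]))
E
```

```text
0.0 [ 0.197 -0.593  0.22 ] [-3.1   -0.501  0.001] [[ 0.949  0.315 -0.001]
 [ 0.315 -0.949  0.001]
 [-0.    -0.002 -1.   ]]
scene 50.17864773175767 315.44617425537194 199.97733671679322 [[-0.595  0.597 -0.539  1.184]
 [ 0.804  0.455 -0.384  0.476]
 [ 0.016 -0.661 -0.75   1.049]
 [ 0.     0.     0.     1.   ]]
top 52.979118157643036 321.2252819262103 200.40635470775274 [[-0.023 -0.981  0.191  0.325]
 [-1.     0.022 -0.004  0.003]
 [-0.    -0.191 -0.982  1.232]
 [ 0.     0.     0.     1.   ]]
```

View pics/top0.png

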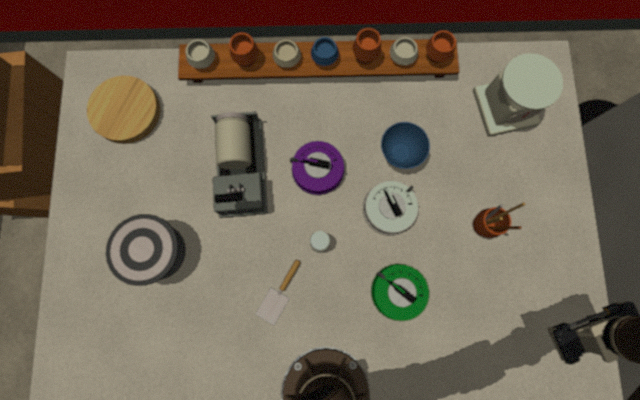

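View pics/scene0.png

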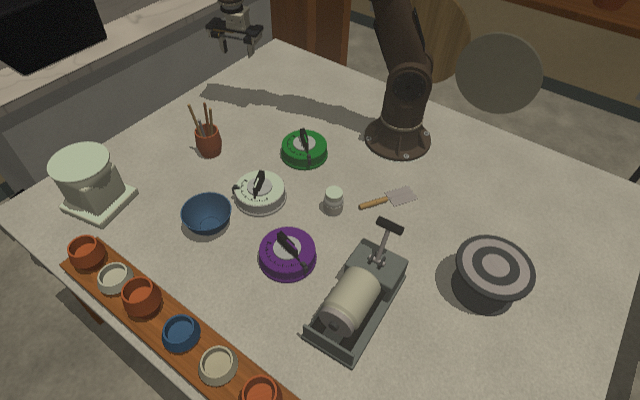

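Candidates in the top view: white timer (391,207), purple (318,167) and green (400,292). By the description it's the white one; the mill is at (238,165) with its lever grip at (229,196), and the jar lies up-image (+x). I'll measure these and check one close crop.

Run:
```python
from h import *
np.set_printoptions(precision=4,suppress=True)
i=vision.camera_info("top"); im=cv2.imread("pics/top0.png"); hsv=cv2.cvtColor(im,cv2.COLOR_BGR2HSV)
c=plane(i,391,207,.05);print("timer",c)
cr=cv2.resize(im[165:245,350:430],(600,600),interpolation=cv2.INTER_CUBIC); 
cr2=im[100:225,190:290]
cv2.imwrite("pics/c1.png",cr)
print("lever",plane(i,229,196,.206),"green",plane(i,400,292,.05),"purple",plane(i,318,167,.05),"jar",plane(i,320,241,.08),"pot",plane(i,492,222,.1),"bowl",plane(i,405,146,.07))
# mill base corners
for u,v in [(214,114),(257,114),(264,211),(217,214)]: print(plane(i,u,v,.03))
for u,v in [(214,178),(262,174),(264,209),(217,213)]: print("top",plane(i,u,v,.095))
```

```text
timer [ 0.5294 -0.2099  0.05  ]
lever [0.5411 0.2393 0.206 ] green [ 0.2811 -0.2219  0.05  ] purple [0.6582 0.0058 0.05  ] jar [0.4299 0.0046 0.08  ] pot [ 0.471  -0.4855  0.1   ] bowl [ 0.7124 -0.2591  0.07  ]
[0.8461 0.3332 0.03  ]
[0.843  0.1963 0.03  ]
[0.5293 0.1726 0.03  ]
[0.5233 0.315  0.03  ]
top [0.6192 0.3098 0.095 ]
top [0.6281 0.1698 0.095 ]
top [0.5241 0.1635 0.095 ]
top [0.5155 0.2982 0.095 ]
```

View pics/c1.png

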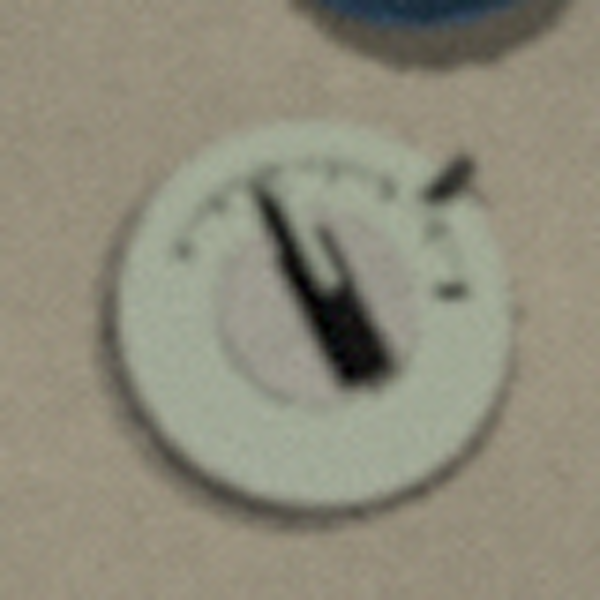

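The crop confirms the white timer: centre ≈(315,310), pointer tip (255,180), tab (450,178), zero mark (180,248) and top mark (452,292). I'll move above it for a wrist-camera look, yawing early because the winding needs the wrist range.

```bash
python3 -m creep '9 0 0 -6 0 0 -10; 9 3 -2 -11 0 0 -20; 9 8 -4.7 -13 0 0 -30; 9 13 -7.7 -13 0 0 -40; 9 18 -10.7 -13 0 0 -50'
cat > goto.py <<'E'
import sys
from h import *
s=telemetry.observe(); p=np.array(s["position"]); M=R.from_rotvec(s["ee_rot"]).as_matrix()
t=np.array(list(map(float,sys.argv[1:4]))); d=M.T@(t-p)*100
ya=np.degrees(np.arctan2(M[1,1],M[0,1]))
print("clock",s["clock"],"pos",p.round(4),"z",M[:,2].round(3),"shift cm",d.round(2),"yangle",ya.round(1),"q",np.round(s["joints"],2),"F",np.round(s["force"],1))
if len(sys.argv)>4:
    w=np.radians(float(sys.argv[4])); y=np.array([np.cos(w),np.sin(w),0]); z=np.array([0,0,-1]); G=np.c_[np.cross(y,z),y,z]
    print("turn deg",np.degrees(R.from_matrix(M.T@G).as_rotvec()).round(2))
E
python3 goto.py .53 -.21 .34 115
```

```text
clock: 0.72
position: [0.3351, -0.4333, 0.351]
ee_rot: [2.594, 1.772, -0.0]
force: [0.2, -1.1, -0.2]
width: 0.982
gripper_force: 0.0
clock 0.725 pos [ 0.3351 -0.4333  0.351 ] z [ 0. -0. -1.] shift cm [27.88 10.05  1.1 ] yangle -21.3 q [ 0.99  0.24 -0.23  1.53  0.05  1.37  0.39] F [ 0.2 -1.1 -0.2]
turn deg [-1.0000e-02  2.0000e-02 -1.3631e+02]
```

```bash
python3 -m creep '9 5.5 2 0 0 0 -10; 9 11 4 0 0 0 -20; 9 16.5 6 0 0 0 -30; 9 22 8 0 0 0 -40; 9 27.9 10 1 0 0 -50'
python3 -m creep '9 0 0 0 0 0 0'
python3 goto.py .53 -.21 .34 115
python3 - <<'E'
from h import *
i=vision.camera_info("wrist"); snap("wrist","pics/w1.png"); np.save("w1.npy",i["extrinsics"]); print(i)
E
```

```text
clock: 1.35
position: [0.5307, -0.2117, 0.3413]
ee_rot: [1.602, 2.701, -0.0]
force: [1.7, 0.0, -0.2]
width: 0.978
gripper_force: 0.0
clock: 1.48
position: [0.5317, -0.207, 0.3398]
ee_rot: [-1.593, -2.705, -0.004]
force: [-0.5, -0.4, 0.0]
width: 0.979
gripper_force: 0.0
clock 1.475 pos [ 0.5317 -0.207   0.3398] z [-0.001  0.004 -1.   ] shift cm [-0.18 -0.3  -0.02] yangle 29.0 q [ 0.65  0.32 -0.51  1.48  0.15  1.38  0.64] F [-0.5 -0.4  0. ]
turn deg [  0.2   -0.11 -85.99]
{'fov_y': 68.5359054511211, 'cx': 317.9917195205455, 'cy': 197.68930947447512, 'extrinsics': array([[ 8.74700343e-01,  4.67440083e-01,  1.28058892e-01,
         4.96443249e-01],
       [ 4.84663323e-01, -8.44093543e-01, -2.29363366e-01,
        -1.45054737e-01],
       [ 8.80052702e-04,  2.62689663e-01, -9.64879975e-01,
         5.04657303e-01],
       [ 0.00000000e+00,  0.00000000e+00,  0.00000000e+00,
         1.00000000e+00]])}
```

View pics/w1.png

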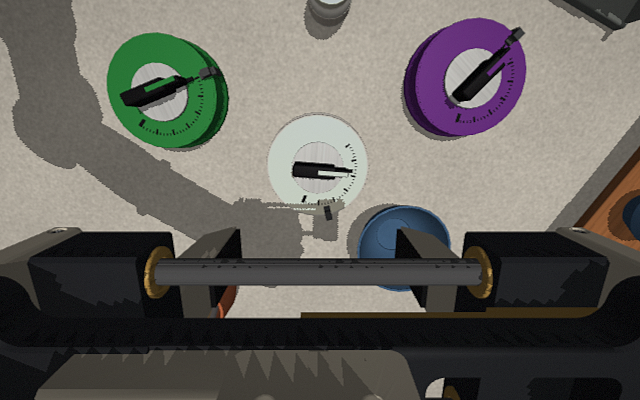

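The wrist view shows the white timer at (318,163), the pointer tip at (352,171), the tab at (327,213) in gripper shadow, the top mark near (304,198) and the zero mark near (347,147). Next I'll fit the rim circle in the plane z=0.05 and get the angles.

Run:
```python
from h import *
from scipy.optimize import least_squares
i=vision.camera_info("wrist"); i["extrinsics"]=np.load("w1.npy")
im=cv2.imread("pics/w1.png")
roi=np.zeros(im.shape[:2],np.uint8); roi[100:225,255:380]=255
lab=cv2.cvtColor(im,cv2.COLOR_BGR2LAB).astype(int)
m=((lab[:,:,1]<125)&(lab[:,:,0]>70)&(roi>0)).astype(np.uint8)
m=cv2.morphologyEx(m,cv2.MORPH_OPEN,np.ones((3,3)))
c=max(cv2.findContours(m,cv2.RETR_EXTERNAL,cv2.CHAIN_APPROX_NONE)[0],key=cv2.contourArea)[:,0]
P=np.array([plane(i,u,v,.05)[:2] for u,v in c])
f=least_squares(lambda q:np.hypot(P[:,0]-q[0],P[:,1]-q[1])-q[2],[.53,-.21,.08],loss="soft_l1",f_scale=.001)
print("circle",f.x,len(P),np.abs(f.fun).mean(), cv2.boundingRect(c))
C=f.x[:2]
for n,u,v,z in [("ptr",352,171.5,.057),("tabtop",327,211,.06),("top",304.5,198,.05),("zero",347,147,.05)]:
    p=plane(i,u,v,z)[:2]-C; print(n,p,np.hypot(*p),np.degrees(np.arctan2(p[1],p[0])))
cr=cv2.resize(im[100:230,250:390],None,fx=5.5,fy=4.6 and 5.5 if False else 4.5,interpolation=cv2.INTER_CUBIC) if False else cv2.resize(im[105:230,255:385],None,fx=4.6,fy=4.6,interpolation=cv2.INTER_CUBIC)
cv2.imwrite("pics/c2.png",np.clip(cr.astype(float)*1.3,0,255).astype(np.uint8))
```

```text
circle [ 0.53012925 -0.20783137  0.07396781] 310 0.004513166255980814 (268, 116, 99, 89)
ptr [0.05133822 0.01842652] 0.054544931633057285 19.744279497663936
tabtop [ 0.04848412 -0.05516768] 0.07344509858117625 -48.68937767136375
top [ 0.00795568 -0.05624767] 0.056807505663865304 -81.94947599151138
zero [0.02652654 0.04670473] 0.05371209264017463 60.405040253595374
```

View pics/c2.png

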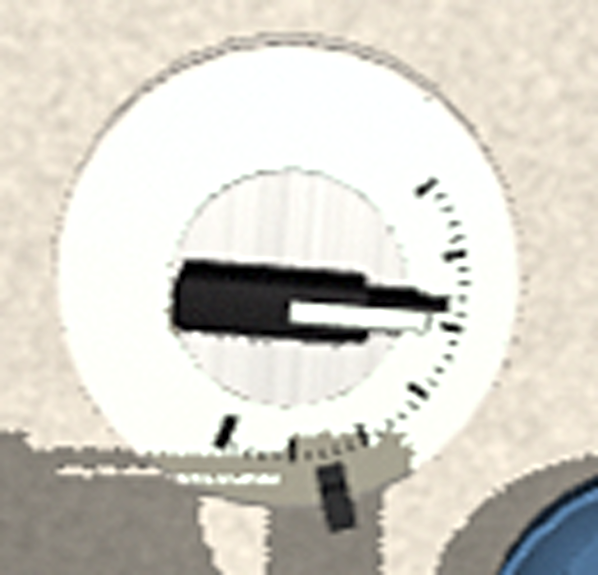

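Run:
```python
from h import *
from scipy.optimize import least_squares
i=vision.camera_info("wrist"); i["extrinsics"]=np.load("w1.npy")
W=lambda u,v,z: plane(i,(u+.5)/4.6+254.5,(v+.5)/4.6+104.5,z)[:2]
def fit(L,z):
    P=np.array([W(*l,z) for l in L]); f=least_squares(lambda q:np.hypot(P[:,0]-q[0],P[:,1]-q[1])-q[2],[.53,-.21,.08]); print(f.x,f.fun.round(4)); return f.x[:2]
A=fit([(290,43),(58,250),(518,270),(103,130),(480,140),(105,420)],.05)
C=fit([(290,168),(290,407),(178,250),(405,250),(220,193),(365,193),(220,380),(365,380)],.057)
for n,u,v,z in [("ptr",448,303,.057),("tab in",330,466,.064),("tab out",343,530,.064),("top",226,432,.05),("zero",427,187,.05),("line0",290,313,.093),("line1",430,322,.093)]:
    p=W(u,v,z)-C; print(n,p.round(4),np.hypot(*p).round(4),np.degrees(np.arctan2(p[1],p[0])).round(1))
d=W(430,322,.093)-W(290,313,.093); print(np.degrees(np.arctan2(d[1],d[0])))
```

```text
[ 0.53096358 -0.20956271  0.07886858] [-0.0002 -0.0008 -0.0007  0.0004  0.0008  0.0005]
[ 0.53272125 -0.20944737  0.0399116 ] [ 0.0002  0.0006  0.0001 -0.0001 -0.0002  0.0001 -0.0004 -0.0002]
ptr [0.0479 0.0214] 0.0525 24.1
tab in [ 0.0401 -0.0457] 0.0608 -48.7
tab out [ 0.0554 -0.0636] 0.0844 -49.0
top [ 0.0047 -0.056 ] 0.0562 -85.2
zero [0.0232 0.0509] 0.0559 65.5
line0 [ 0.0001 -0.0015] 0.0015 -87.2
line1 [0.0393 0.0171] 0.0429 23.5
25.255705467595565
```

```bash
python3 -m creep '5 0 0 0 0 0 -10; 5 0 0 3 0 0 -20; 5 0 0 6 0 0 -30; 5 0 0 9 0 0 -40; 5 0 0 10 0 0 -50'; python3 -m creep '5 0 0 0 0 0 -10; 5 0 0 0 0 0 -20; 5 0 0 0 0 0 -30; 5 0 0 0 0 0 -36; 5 0 0 0 0 0 -36'
python3 goto.py .532 -.2095 .083 114.5
```

```text
clock: 2.15
position: [0.5276, -0.2144, 0.2389]
ee_rot: [-0.314, -3.122, 0.001]
force: [-0.6, -0.8, 0.0]
width: 0.551
gripper_force: 0.0
clock: 2.78
position: [0.5287, -0.2143, 0.2408]
ee_rot: [0.658, -3.071, 0.0]
force: [-1.0, 0.5, -1.1]
width: 0.546
gripper_force: 0.0
clock 2.775 pos [ 0.5287 -0.2143  0.2408] z [-0.001 -0.    -1.   ] shift cm [-0.51  0.31 15.78] yangle 114.2 q [ 0.86  0.45 -0.8   1.63  0.34  1.21  1.97] F [-1.   0.5 -1.1]
turn deg [-0.01 -0.05 -0.33]
```

```bash
python3 -m creep '5 -0.5 0.3 4 0 0 0; 5 -0.5 0.3 8 0 0 0; 5 -0.5 0.3 11 0 0 0; 5 -0.5 0.3 11 0 0 0; 5 -0.5 0.3 11 0 0 0'
python3 goto.py .532 -.2095 .083 114.5
```

```text
clock: 3.4
position: [0.5334, -0.2084, 0.1322]
ee_rot: [-0.66, 3.07, -0.001]
force: [0.5, -0.6, 0.3]
width: 0.542
gripper_force: 0.0
clock 3.4 pos [ 0.5334 -0.2084  0.1322] z [ 0.001 -0.001 -1.   ] shift cm [ 0.18 -0.04  4.92] yangle 114.3 q [ 0.8   0.55 -0.75  1.77  0.44  1.    1.87] F [ 0.5 -0.6  0.3]
turn deg [-0.06  0.05 -0.23]
```

Final descent, checking that the view agrees before I close.

```bash
python3 -m creep '5 0.1 0 2 0 0 0; 5 0.1 0 4 0 0 0; 5 0.1 0 4.9 0 0 0; 5 0.1 0 4.9 0 0 0'
python3 goto.py .532 -.2095 .083 114.5
python3 -c "
from h import *
snap('wrist','pics/w2.png')"
```

```text
clock: 3.9
position: [0.5318, -0.2083, 0.0817]
ee_rot: [0.663, -3.07, -0.001]
force: [-0.2, 0.0, 0.1]
width: 0.544
gripper_force: 0.0
clock 3.9 pos [ 0.5318 -0.2083  0.0817] z [-0.001  0.    -1.   ] shift cm [ 0.03 -0.12 -0.13] yangle 114.4 q [ 0.77  0.61 -0.71  1.82  0.5   0.9   1.83] F [-0.2  0.   0.1]
turn deg [ 0.03 -0.03 -0.13]
```

View pics/w2.png

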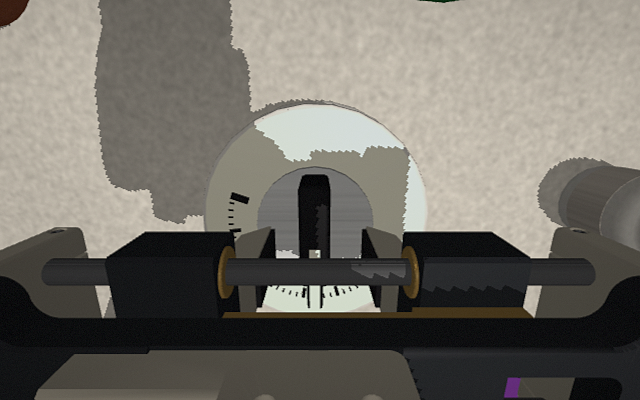

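The bar stands centred between the fingers at (315,215), square to them. I'll close and wind clockwise (tool +z turn).

```bash
python3 -m creep '1.5 0 -0.1 -0.1 0 0 0; 1 0 -0.1 -0.1 0 0 0; 1 0 -0.1 -0.1 0 0 0; 1 0 -0.1 -0.1 0 0 0; 1 0 -0.1 -0.1 0 0 0' 30
python3 -m creep '1 0 0 0 0 0 10; 1 0 0 0 0 0 20; 1 0 0 0 0 0 30; 1 0 0 0 0 0 40; 1 0 0 0 0 0 40' 
python3 goto.py .532 -.2095 .083 -5
```

```text
clock: 4.58
position: [0.5328, -0.2101, 0.0833]
ee_rot: [-0.662, 3.07, -0.002]
force: [1.9, -4.4, 1.1]
width: 0.186
gripper_force: 30.0
clock: 5.2
position: [0.5328, -0.2103, 0.0833]
ee_rot: [0.432, 3.111, -0.002]
force: [2.2, -4.7, -1.6]
width: 0.187
gripper_force: 30.0
clock 5.2 pos [ 0.5328 -0.2103  0.0833] z [ 0.001 -0.002 -1.   ] shift cm [0.1  0.06 0.03] yangle 74.2 q [ 0.66  0.56 -0.54  1.82  0.37  0.86  1.24] F [ 2.2 -4.7 -1.6]
turn deg [-0.    0.12 79.2 ]
```

```bash
python3 -m creep '1 0 0 0 0 0 10; 1 0 0 0 0 0 20; 1 0 0 0 0 0 30; 1 0 0 0 0 0 40; 1 0 0 0 0 0 40'; python3 -m creep '1 0 0 0 0 0 10; 1 0 0 0 0 0 20; 1 0 0 0 0 0 30; 1 0 0 0 0 0 39; 1 0 0 0 0 0 39'
python3 goto.py .532 -.2095 .083 -5
python3 - <<'E'
from h import *
im=snap("top","pics/t1.png"); cv2.imwrite("pics/c3.png",cv2.resize(im[165:245,350:430,::-1],(480,480),interpolation=cv2.INTER_CUBIC))
w=snap("wrist","pics/w3.png")
E
```

```text
clock: 5.82
position: [0.5327, -0.2104, 0.0833]
ee_rot: [1.469, 2.775, -0.002]
force: [1.5, -5.5, -0.6]
width: 0.184
gripper_force: 30.0
clock: 6.45
position: [0.5326, -0.2105, 0.0832]
ee_rot: [2.311, 2.125, -0.001]
force: [0.4, -4.8, 0.5]
width: 0.182
gripper_force: 30.0
clock 6.45 pos [ 0.5326 -0.2105  0.0832] z [ 0.001 -0.002 -1.   ] shift cm [ 0.09 -0.07  0.02] yangle -4.8 q [ 0.41  0.51 -0.18  1.84  0.12  0.8   0.08] F [ 0.4 -4.8  0.5]
turn deg [0.05 0.09 0.2 ]
```

View pics/w3.png

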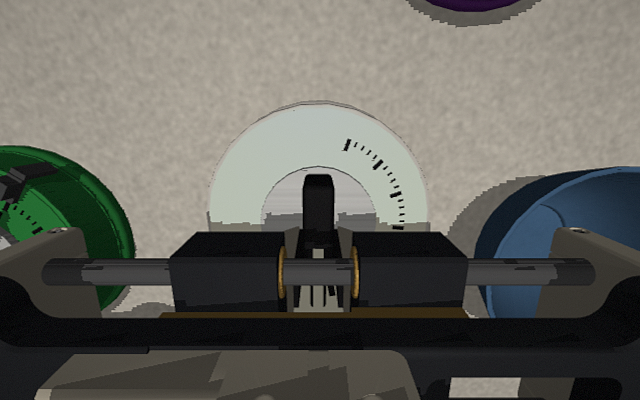

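The bar (318,205) is still square in the fingers and about 10° past the top mark. Now I'll turn back 46°, release and check.

```bash
python3 -m creep '1 0 0 0 0 0 -10; 1 0 0 0 0 0 -20; 1 0 0 0 0 0 -30; 1 0 0 0 0 0 -40; 1 0 0 0 0 0 -46'; python3 -m creep '1 0 0 0 0 0 0; 1 0 0 0 0 0 0'
python3 goto.py .532 -.2095 .083 41.1
python3 -m creep '3 0 0 0 0 0 0; 4.5 0 0 0 0 0 0; 4.5 0 0 0 0 0 0; 4.5 0 0 0 0 0 0; 4.5 0 0 0 0 0 0'
python3 -m creep '4.5 0 0 -4 0 0 0; 4.5 0 0 -9 0 0 0; 4.5 0 0 -14 0 0 0; 4.5 0 0 -14 0 0 0'
```

```text
clock: 7.18
position: [0.5328, -0.2104, 0.0833]
ee_rot: [1.287, 2.864, -0.001]
force: [1.3, -4.8, -1.0]
width: 0.186
gripper_force: 30.0
clock: 7.42
position: [0.5328, -0.2104, 0.0833]
ee_rot: [1.297, 2.86, -0.001]
force: [1.4, -6.0, -0.3]
width: 0.184
gripper_force: 30.0
clock 7.425 pos [ 0.5328 -0.2104  0.0833] z [ 0.001 -0.001 -1.   ] shift cm [ 0.12 -0.    0.03] yangle 41.2 q [ 0.56  0.53 -0.39  1.83  0.27  0.83  0.76] F [ 1.4 -6.  -0.3]
turn deg [0.01 0.09 0.09]
clock: 8.05
position: [0.5323, -0.2092, 0.083]
ee_rot: [-1.293, -2.863, -0.0]
force: [-0.1, -0.1, -0.3]
width: 0.488
gripper_force: 0.0
clock: 8.55
position: [0.5348, -0.2096, 0.2272]
ee_rot: [1.291, 2.856, 0.001]
force: [-0.7, 0.4, -0.6]
width: 0.487
gripper_force: 0.0
```

```bash
python3 -m creep '4.5 -1 0 -4 0 0 0; 4.5 -2 0 -8 0 0 0; 4.5 -3 0 -12 0 0 0; 4.5 -3 0 -12 0 0 0; 4.5 -3 0 -12 0 0 0'
python3 - <<'E'
from h import *
i=vision.camera_info("wrist"); im=snap("wrist","pics/w4.png"); np.save("w4.npy",i["extrinsics"])
u,v=pix(i,[.532,-.2095,.055]); print(u,v); u0,v0=int(u)-60,int(v)-50; print(u0,v0)
cv2.imwrite("pics/c4.png",np.clip(cv2.resize(im[v0:v0+125,u0:u0+130,::-1],None,fx=4.6,fy=4.6,interpolation=cv2.INTER_CUBIC)*1.2,0,255))
E
```

```text
clock: 9.18
position: [0.5516, -0.2316, 0.3415]
ee_rot: [-1.293, -2.861, 0.0]
force: [-0.2, 0.8, -0.3]
width: 0.49
gripper_force: 0.0
318.5628472847255 145.98168880962834
258 95[ WARN:0@0.438] global loadsave.cpp:1063 imwrite_ Unsupported depth image for selected encoder is fallbacked to CV_8U.
```

View pics/c4.png

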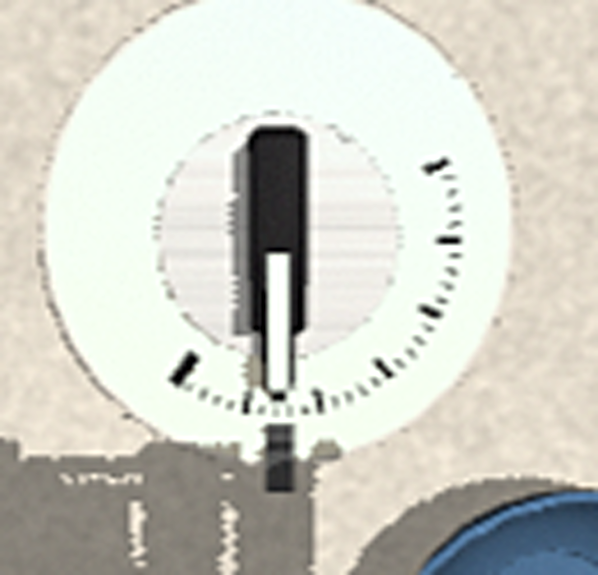

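The pointer tip (278,395) is in line with the tab (280,455) and the dial is released. Next is the lever: I'll triangulate its grip from the top and scene views.

```bash
python3 - <<'E'
from h import *
ends={}
rays=[]
for n,(u0,v0,u1,v1) in {"top":(205,182,255,206),"scene":(368,210,412,242)}.items():
    im=cv2.imread(f"pics/{n}0.png"); i=vision.camera_info(n)
    g=cv2.GaussianBlur(im.max(2),(3,3),0)[v0:v1,u0:u1]; m=(g<48).astype(np.uint8)
    k,l,st,ce=cv2.connectedComponentsWithStats(m); j=1+np.argmax(st[1:,4])
    y,x=np.where(l==j); r=cv2.minAreaRect(np.c_[x,y].astype(np.float32)); c=np.array(r[0])+[u0,v0]
    print(n,st[j],c,r[1:]); rays.append(ray(i,*c))
    b=cv2.boxPoints(r)+[u0,v0]; print(np.array([plane(i,*q,.206) for q in b]).round(3).tolist())
(o1,d1),(o2,d2)=rays
s=np.linalg.lstsq(np.c_[d1,-d2],o2-o1,rcond=None)[0]; a,b=o1+d1*s[0],o2+d2*s[1]; print("grip",(a+b)/2,"gap",np.linalg.norm(a-b))
E
python3 goto.py .43 .2 .33 90
```

```text
top [ 10  10  28  11 228] [228.51810455 196.88009262] ((9.227640151977539, 27.302398681640625), 87.27368927001953)
[[0.55, 0.277, 0.206], [0.552, 0.206, 0.206], [0.527, 0.204, 0.206], [0.526, 0.275, 0.206]]
scene [12 14  6  3  6] [382.50000095 225.00000191] ((5.366563320159912, 0.4472135603427887), 26.56505012512207)
[[0.545, 0.221, 0.206], [0.544, 0.221, 0.206], [0.543, 0.235, 0.206], [0.544, 0.235, 0.206]]
grip [0.54149746 0.23408931 0.20763017] gap 0.013416659660694122
clock 9.225 pos [ 0.5514 -0.2315  0.3412] z [-0.003  0.001 -1.   ] shift cm [40.4  19.42  1.19] yangle 41.4 q [ 0.61  0.36 -0.43  1.42  0.15  1.4   0.9 ] F [ 0.5 -0.3 -1. ]
turn deg [-2.000e-02 -1.600e-01 -4.861e+01]
```

From the top view at z=0.206 the grip centres on (0.539,0.2405) and measures 71×24.5 mm, matching 70×24; mill yaw ≈3°. (The scene segment was poor, so I dropped it.) I'll go round behind it (−x side) with the fingers shut.

```bash
python3 -m creep '0.5 5 3 0 0 0 -10; 0.5 10 6 0 0 0 -20; 0.5 15 9 0 0 0 -30; 0.5 20 12 0 0 0 -40; 0.5 25 15 0 0 0 -51' 10
python3 goto.py .465 .237 .33 93
```

```text
clock: 9.85
position: [0.498, 0.0565, 0.3417]
ee_rot: [0.068, -3.139, 0.001]
force: [1.4, 0.3, -0.6]
width: 0.061
gripper_force: 0.0
clock 9.85 pos [0.498  0.0565 0.3417] z [-0.002 -0.001 -1.   ] shift cm [ 2.52 18.18  1.17] yangle 92.5 q [ 0.38  0.23 -0.73  1.62  0.16  1.35  1.24] F [ 1.4  0.3 -0.6]
turn deg [-0.03 -0.11 -0.54]
```

```bash
python3 -m creep '0 1 5 0 0 0 0; 0 2 10 0 0 0 0; 0 2.5 15 2 0 0 0; 0 2.5 18 4 0 0 0; 0 2.5 18 4 0 0 0'
python3 goto.py .465 .237 .212 93
python3 -c "
from h import *
i=vision.camera_info('wrist');snap('wrist','pics/w5.png');np.save('w5.npy',i['extrinsics']);print(pix(i,[.539,.2405,.206]),pix(i,[.582,.2425,.105]))"
```

```text
clock: 10.48
position: [0.4655, 0.2355, 0.3004]
ee_rot: [0.066, -3.136, 0.001]
force: [0.6, 0.4, -0.3]
width: 0.004
gripper_force: 0.0
clock 10.475 pos [0.4655 0.2355 0.3004] z [-0.005 -0.001 -1.   ] shift cm [0.01 0.16 8.84] yangle 92.4 q [ 0.05  0.31 -0.81  1.65  0.23  1.28  0.82] F [ 0.6  0.4 -0.3]
turn deg [-0.05 -0.26 -0.59]
(np.float64(320.07005033957086), np.float64(271.3183167669447)) (np.float64(319.76320637259823), np.float64(262.38590689475814))
```

View pics/w5.png

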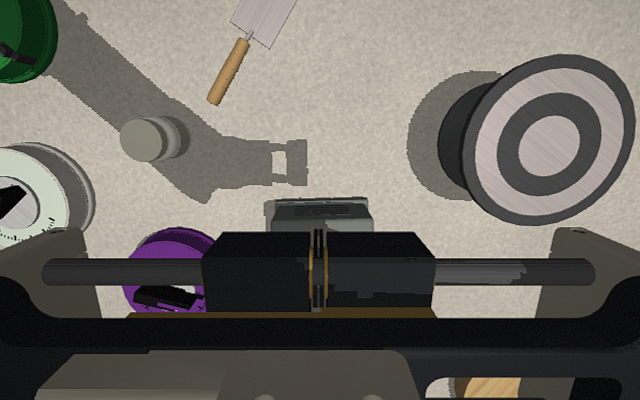

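The mill is centred at column 319 and square to the fingers. I'll descend, then push toward mill +x (tool −x) in steps, watching the force.

```bash
python3 -m creep '0 0 0.2 3 0 0 0; 0 0 0.2 6 0 0 0; 0 0 0.2 8.8 0 0 0; 0 0 0.2 8.8 0 0 0'
python3 -m creep '0 -2 0 0 0 0 0; 0 -4 0 0 0 0 0; 0 -6 0 0 0 0 0; 0 -8 0 0 0 0 0; 0 -8 0 0 0 0 0'
python3 goto.py .601 .243 .212 93
```

```text
clock: 11.02
position: [0.4672, 0.2335, 0.2135]
ee_rot: [0.055, -3.138, 0.004]
force: [0.7, -0.4, 0.2]
width: 0.007
gripper_force: 0.0
clock: 11.65
position: [0.5495, 0.238, 0.2161]
ee_rot: [-0.054, 3.14, 0.001]
force: [0.0, 0.8, 0.9]
width: 0.002
gripper_force: 0.0
clock 11.65 pos [0.5495 0.238  0.2161] z [ 0.001  0.001 -1.   ] shift cm [-5.17  0.33  0.42] yangle 92.0 q [-0.    0.5  -0.73  1.6   0.36  1.18  0.79] F [0.  0.8 0.9]
turn deg [ 0.03  0.08 -1.03]
```

```bash
python3 -m creep '0 -1.5 0.2 0.2 0 0 0; 0 -3 0.2 0.3 0 0 0; 0 -3 0.2 0.3 0 0 0'
python3 goto.py .601 .243 .212 93
python3 - <<'E'
from h import *
im=snap("scene","pics/s2.png"); cv2.imwrite("pics/c5.png",cv2.resize(im[120:320,300:500,::-1],(600,600),interpolation=cv2.INTER_CUBIC))
E
```

```text
clock: 12.02
position: [0.5788, 0.2416, 0.2117]
ee_rot: [0.056, -3.141, -0.0]
force: [-0.5, 0.2, 0.2]
width: 0.01
gripper_force: 0.0
clock 12.025 pos [0.5788 0.2416 0.2117] z [-0.  0. -1.] shift cm [-2.23  0.06 -0.03] yangle 92.1 q [-0.02  0.55 -0.72  1.53  0.38  1.2   0.81] F [-0.5  0.2  0.2]
turn deg [ 0.   -0.01 -0.95]
```

View pics/c5.png

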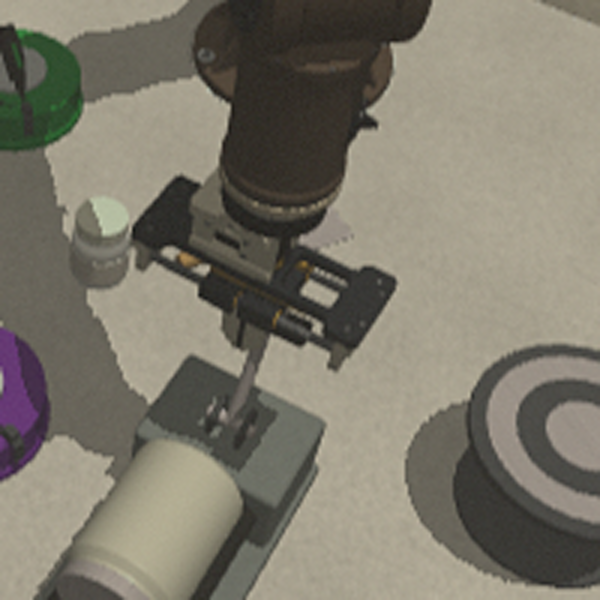

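Run:
```python
from h import *
i=vision.camera_info("scene")
def q(n,p): u,v=pix(i,p); print(n,(round((u-300)*3),round((v-120)*3)))
q("tip",[.5788,.2416,.19]); q("body",[.5788,.2416,.262])
for a in (-.4,0,.2,.4): 
    x=.582+.11*np.sin(a); z=.105+.11*np.cos(a); q(("grip",a),[x,.2425,z]); q("  +y",[x,.2775,z]); q("  -y",[x,.2075,z])
q("pivot",[.582,.2425,.105])
```

```text
tip (238, 361)
body (249, 307)
('grip', -0.4) (266, 319)
  +y (302, 340)
  -y (230, 300)
('grip', 0) (241, 346)
  +y (278, 367)
  -y (204, 325)
('grip', 0.2) (226, 365)
  +y (264, 387)
  -y (189, 344)
('grip', 0.4) (212, 387)
  +y (249, 409)
  -y (175, 365)
pivot (224, 421)
```

Run:
```python
import cv2,numpy as np
for n in ("scene0","s2"):
    g=cv2.imread(f"pics/{n}.png",0)[214:264:2,362:410]
    print(n)
    for r,k in zip(g,range(214,264,2)): print(k,"".join(" .:-=+*#%@"[min(9,int(x)//18)] for x in r))
```

```text
scene0
214 %%%%%%%%%%%%%%%%%%%%%%%%%%%%%%%%%%%%%%%%%%%%%%%%
216 %%%%%%%%%%%%%%%%*-+*#%%%%%%%%%%%%%%%%%%%%%%%%%%%
218 %%%%%%%%%%%%%%%+::::::-**#%%%%%%%%%%%%%%%%%%%%%%
220 %%%%%%%%%%%%%%+::::::::::::+*#%%%%%%%%%%%%%%%%%%
222 %%%%%%%%%%%%%*::::::::::::::::-+*#%%%%%%%%%%%%%%
224 %%%%%%%%%%%%%%+::::::::::::::::::::+*#%%%%%%%%%%
226 %%%%%%%%%%%%%%%%#*+::::::::::::::::::::-**%%%%%%
228 %%%%%%%%%%%%%%%%%%%@%**-::::::::::::::::::*%%%%%
230 %%%%%%%%%%%%%%%%%%%%%%%*=--::::::::::::::-%%%%%%
232 %%%%%%%%%%%%%%%%%%%%%%%==+==%#*+::::::::-%%%%%%%
234 %%%%%%%%%%%%%%%%%%%%%%==+++#%%%%%#*+:::=%%%%%%%%
236 %%%%%%%%%%%%%%%%%%%%%*=+++*%%%%%%%%%%##%%%%%%%%%
238 #++*%%%%%%%%%%%%%%%%+=++++%%%%%%%%%%%%%%%%%%%%%%
240 --=--=+*#%%%%%%%%%%#=++++#%%%%%%%%%%%%%%%%%%%%%%
242 =-----=--=+#%%%%%%%=++++#%%%%%%%%%%%%%%%%%%%%%%%
244 =++---=---=--=+#%%*=+++*%%%%%%%%%%%%%%%%%%%%%%%%
246 +++++++--=-=--=--==++++%%%%%%%%%%%%%%%%%%%%%%%%%
248 +++++++*++--=-=-==+++==#%%%%%%%%%%%%%%%%%%%%%%%%
250 ++++++++++------=++++----+*#%%%%%%%%%%%%%%%%%%%%
252 ++++++++*+--=:-==+++=---++++++*#%%%%%%%%%%%%%%%%
254 +++++++*#*=--:-=+++=+++++++++
[... 859 characters left out ...]
%%@@@%%%#+-
238 #+*#%@%%%%%%%%%%@@@@*=====@@@%%%%%@@%%%@@@%%%%%@
240 --=--=+#%@@@@@%%%%%%===-=%@%%@@@@%@@@%%%%%@%%%@*
242 --====-=-=+#%@@@@@@=+++-#@@@@%@%@@@@%%%@@@%%%%@+
244 -=-=-======--=*#%@*=+++*@@@@@@@%%%@@@@@@@@@%%%%@
246 ==--====-==----=-==++++@@%%@@@@@%%@@@@@%%@@%%%%@
248 --=---=-===--=-=-=+++=+#%@@@@@@%%@%%@%%@%%@@@@%%
250 ==-=======-======++++-=--*##%@@@@@%@@@%%@@@@@@@@
252 --====-==+---:-=++++=-==****++##%@@@%%@%%@@%@%%@
254 ---=----=*=--:==+++=-===-+***+**++##%%@@@%@@@@@@
256 -======*#--=*-=+++--=----=-=++*****+++*#%@@@@@@@
258 -==--===-=-#%*++==----::=-=-==+*********+**#%@@@
260 ====+*-:::-=++===++--::-===--+**+***********+*%@
262 --=----::=++-=====-:-+==-=-+*************+**++#@
```

The crop shows the fingers at (238,325), with the rod running (235,410)→(258,345), unchanged from rest: the lever hasn't moved and the force is about zero. I'll lift clear, go back and retry lower, checking force and pixels at each step.

```bash
python3 -m creep '0 0 0 -3 0 0 0; 0 0 0 -7 0 0 0; 0 4 0.2 -8 0 0 0; 0 9 0.3 -8 0 0 0; 0 11.5 0.3 -8 0 0 0'
python3 -m creep '0 0 0 0 0 0 0'
cat > asc.py <<'E'
from h import *
im=snap("scene","pics/s_tmp.png"); g=cv2.cvtColor(im,cv2.COLOR_RGB2GRAY)[204:264:2,356:416]
for r,k in zip(g,range(204,264,2)): print(k,"".join(" .:-=+*#%@"[min(9,int(x)//18)] for x in r))
i=vision.camera_info("scene"); p=np.array(telemetry.observe()["position"]); u,v=pix(i,p-[0,0,.022]); print("tip predicted col",round(u-356),"row",round(v))
E
python3 asc.py; python3 goto.py .465 .236 .2 93
```

```text
clock: 12.7
position: [0.4596, 0.2412, 0.2924]
ee_rot: [-0.062, 3.141, -0.001]
force: [0.1, -0.6, 0.2]
width: 0.004
gripper_force: 0.0
clock: 12.82
position: [0.4606, 0.2411, 0.2927]
ee_rot: [-0.062, 3.14, -0.001]
force: [0.0, 0.3, 0.5]
width: 0.005
gripper_force: 0.0
204 %%%#***#######***++===+####@%%%@%%%%#####%#*#%##%@%%%%%%%%%%
206 %@+-*##***+++=====###%%%%%%%%%%%%%%%%####%@@@@%%%@@@%%%@%%%%
208 %%+--+====#####@%%%%%%%%%%%%%%%%%%%%%%%%%%%%%%%%%%%%%@%@%%%%
210 %%@####@@@%%%%%%%%%%%%%%%%%%%%%%%%%%%%%@@%%%%@%%%%%%%%%%%%%%
212 %%%%%%%%%%%%%%%%%%%%%%%%%%%%%%%%%%%%%%%%%%%%%%@%%%%%%%%%%%@@
214 %%%%%%%%%%%%%%%%%%%%%%%%%%%%%%%%%%%%%%%%%%%%%%%%%%%%%%%@%%@%
216 @%%@%%%%%%%%%%%%%%%%%%#-+*#@%%%%%%%%%%%%%%%%%%%%%%@%%@%%%%%%
218 +%%%%%%%%%%%%%%%%%%%%+::::::=**%%%%%%%%%%%%%%%%%%%%%%%%%%%%%
220 +##@@%%%%%%%%%%%%%%%+:::::::::::-+*%%%%%%%%%%%%%%@%%%%%%%%%%
222 +++++#%%%%%%%%%%%%%*::::::::::::::::-+*%%%@%@%%%%%%%%%%%%%%%
224 +++++++#%%%%%%%%%%%%+:::::::::::::::::::-+#%@%%%%%%%%%%%%%%%
226 +++++++++#%%%%%%%%%%@%#*+::::::::::::::::::::=*#%%%%%%%%%%%%
228 +++++++++++++#@@%%%%%%%%@@%#*-:::::::::::::::::
[... 644 characters left out ...]
%%%%%%%%%%%%%%%%%%%
250 *+**+*+++**++***-==-=-=++++----*##%@@@@%%%@@%%%@%@%%@%@%%%%%
252 ++***++++******+--=:-+=+++=--=**+*+**#%@@%%%%%%%%%%%%%%%%@@%
254 *++*++**++++**#*=--:==+++++++****+**+*++*#%%%@%%%@%%@@@@%@@@
256 *+++*+**+***+##--=*-=+++++*+=+**+*+*+****+++*#%@%%@@%%%%%%%%
258 *++**++****--=-=-#%*+++++*==--**+*******+**++*++*#%%%@%%%%%%
260 ++*+++****+*---:-=+++**%%---:+*+*+*+********+*+++*+*%@@%@@%%
262 +++*+***+**--:-=++--==++--=%#*+*+**+++****++**++**++*%%%%@@%
tip predicted col 51 row 191
clock 12.875 pos [0.4622 0.2407 0.2925] z [ 0.001 -0.001 -1.   ] shift cm [-0.26 -0.47  9.25] yangle 92.2 q [ 0.04  0.31 -0.8   1.67  0.24  1.26  0.79] F [1.4 0.3 0.6]
turn deg [-0.04  0.07 -0.83]
```

```bash
python3 -m creep '0 -0.3 0 4 0 0 0; 0 -0.3 0 8 0 0 0; 0 -0.3 0 9.2 0 0 0; 0 -0.3 0 9.2 0 0 0; 0 -0.3 0 9.2 0 0 0'
python3 -m creep '0 -1.5 0 0 0 0 0; 0 -3 0 0 0 0 0; 0 -4 0 0 0 0 0; 0 -5 0 0 0 0 0; 0 -5 0 0 0 0 0'
python3 asc.py; python3 goto.py .465 .236 .2 93
```

```text
clock: 13.5
position: [0.4665, 0.2415, 0.2014]
ee_rot: [-0.058, 3.139, 0.002]
force: [0.2, -0.1, 0.0]
width: 0.005
gripper_force: 0.0
clock: 14.12
position: [0.5154, 0.2427, 0.1996]
ee_rot: [0.058, -3.139, 0.0]
force: [-2.6, 0.1, -1.9]
width: 0.006
gripper_force: 1.1
204 %%%#***######****+++===#:::::::::::::-:::::-:--::::::::--*#%
206 @@+-*##***+++=====###@@%*-:::::::::-=--:::-::::---::::::::::
208 %%+--+====#####@%%%%%%%%%@@#*-.::::=-::::::---:::::::-::::::
210 %@@####@@@%%%@%%@%%%%%%%%%%%%@@+-::-=::::::::-:-:==:*%%#*-:-
212 %%%%@%%%%%%%%%%%%%%%%%%%%%%%%%%+====-:::::::::::-*==*#%@@@@@
214 %%%%%@%%%%@%%%%%%%%%%%%%%%%%%@@======::--:::::::==--=+=++#%@
216 @%@@@%%%@@%%%%%%%%%%%%#+**%@@@#=====-:-====--::=#@@%#+---===
218 %%%%%%%%%%%%%%%%%%%%%-::::::+#%*====::========%@@@@%%@@%#+-:
220 %%%%%%%%%%%%%%%%%%%%::::::::::::--=-:-======*%@%%@@%%%%%%@%%
222 @@%%%%%%%%%%%%%%%%%+:::::::::::::::::-====+%@%@%@@%%%%%%%%%%
224 %%%%%@@%%%%%%%%%@%%#:.::::::::::::::::::=##@@@@@%%%%%%%%@%%%
226 %%%@%%%%%%%%%%%%%%%@@@#*-.::::::::::::::::.:-+*%%%%%%%%@%%%@
228 %%%@@@%%%%%%%%%@%%%%%%%%@@##-.::::::::::::::::::
[... 646 characters left out ...]
@@@%@@@@%%@@%%@%
250 ********+*******--=====++++==--=*#%@@@@%%%@@%%@@@@@@@@@@%%@@
252 +******+********---:-=++++=-======-=*#%@@@%%%%%%@@%%@@%%@@@%
254 ****+****+****#*---:==++++++==========-=*#%@@@%@@@@@@@@@@@@@
256 ************+##-==*-=+++++*+-===-==-===-=++**#%@@@@@@@@@@%%%
258 *+*********-==-=-#%*+++++*==--**+-=====+******+**#%@@@%%%@%%
260 ************-----=+++*#%%---:+*****++-+********+**+*%@@@@@@@
262 +++******+*--::=++--=++*-==%#****************+++**++*@@%@@@%
tip predicted col 36 row 227
clock 14.175 pos [0.515  0.2426 0.1995] z [-0.002 -0.    -1.   ] shift cm [ 5.02 -0.47 -0.05] yangle 92.1 q [-0.01  0.47 -0.75  1.69  0.35  1.12  0.75] F [-2.8  0.7 -1.5]
turn deg [-0.02 -0.09 -0.86]
```

Contact now: −2.8 N at TCP x=0.515, as expected. I'll push on in small steps.

```bash
python3 -m creep '0 -1 0 0.2 0 0 0; 0 -2 0 0.2 0 0 0; 0 -2 0 0.2 0 0 0'; python3 -m creep '0 -1 0 0 0 0 0; 0 -2 0 0 0 0 0; 0 -2 0 0 0 0 0'
python3 asc.py; python3 goto.py .6 .243 .2 92
```

```text
clock: 14.55
position: [0.535, 0.2439, 0.198]
ee_rot: [0.059, -3.14, -0.0]
force: [-5.0, 0.6, 1.4]
width: 0.005
gripper_force: 2.2
clock: 14.92
position: [0.555, 0.2445, 0.1981]
ee_rot: [0.059, -3.14, -0.0]
force: [-5.8, 0.1, 3.6]
width: 0.007
gripper_force: 2.7
204 :---:=+*#####*+=:::::-=====+++-==========-:-::::::::::::::=+
206 %%=-:----=+++===+=#+:.:::--====++++======-=-::::-==---::::::
208 %@+--=--:::---=%@@@+:--::::::--====+++=+=::::::----:-=%##=.:
210 @@@####@@%#+-:-:-=-:::::---::::::--===+*::::::---::--::-=+#*
212 %%%%%%@%%%@@@%#+::::::::::::---::::::---:-::-:::::=%@%#+-::-
214 %%%%%@@%%@@%%@%@-::::::::::::-::::::::::::::::-::*@@%@@@@%#+
216 @%@@@%%%%@@%%%%%..::::::::::--:::::::::::::::::-:-+#%@@@@%@@
218 %%%%%%%%%@%%%%%@%#*-.::::::---::--:-:::::::::::::::::-+#%@@@
220 %%%%%@%%%%%%%%%%%%%%#*+::::-=:::::::::-:-::::+*-.::::::::-==
222 @@%%%%%%%%%%%%%%%%%%%%%#---=-::::::::::::==-*%@@%#*=::::::-:
224 %%%%@@@%%%@%%%%%##%@@%%*=====-::::::::::-+==+*#%@@@@@%#+::::
226 %%%@%%%%%%%%%%+.::::+#%+=====::==--:::::=*#=--==++#%@@@@#::-
228 %%%%@%%%%%%%%+.:::::::::--===::======-:+@@%@@##=--==-
[... 641 characters left out ...]
@@@%@@@@%%@@%@@%
250 =-====-============-=--=-=++---=*#%@@@@@%@@@%%@@@@@@@@@@%%%%
252 =---===-===-=====--:=-==-+***-===--=*#%@@@@%%%%@@@%%@@@@%@@%
254 --=====----=-===-::-===-=**+--=-==-==--=*#%@@@%@@@@@@@@@@@@@
256 *++----===-==+=-:-=-===-+*----=========--++**#%@@@@@@@@@@@%%
258 ******++=--==---:++=-==-+-----=-===--===+*****+**#%@@@%@@@@@
260 *+*******++----:-======++--::-======---********++*+*%@@@@@@@
262 *******+***--::=-=======:--+===-===-=+*****+******++*@@%@@@%
tip predicted col 28 row 238
clock 14.975 pos [0.5546 0.2445 0.1981] z [-0.001  0.    -1.   ] shift cm [-4.53 -0.32 -0.2 ] yangle 92.2 q [-0.02  0.53 -0.72  1.61  0.37  1.15  0.78] F [-5.7 -0.2  2.8]
turn deg [ 0.   -0.04  0.16]
```

```bash
python3 -m creep '0 -1 0 0 0 0 0; 0 -2 0 0 0 0 0; 0 -2.5 0 0 0 0 0; 0 -2.5 0 0 0 0 0'; python3 -m creep '0 -1 0 0 0 0 0; 0 -2 0 0 0 0 0; 0 -2 0 0 0 0 0'; python3 asc.py; python3 goto.py .6 .243 .2 92
```

```text
clock: 15.48
position: [0.5791, 0.2461, 0.1979]
ee_rot: [0.06, -3.139, -0.001]
force: [-6.3, 1.3, 1.7]
width: 0.004
gripper_force: 3.0
clock: 15.85
position: [0.5977, 0.246, 0.1962]
ee_rot: [0.061, -3.136, 0.002]
force: [-9.3, 1.6, -3.5]
width: 0.003
gripper_force: 4.2
204 :::::===-========::.:::::.::-----====-----:::::-%@@@@@%%@@@@
206 ::::-====-=======-=-::::::::::::..::::::::::::+@@@@@%%@@@%%%
208 ::::=======-:--=++====-::::::::::::.:::::..=#@@@@@@@@@@@@%%%
210 :::-+++=====-:.::--=======-=-::::::::::=##@@@@@%%%@@%%%@@%%%
212 ::::-===+++++++=-:..=--======+===-:::==--+#%@@@@%@@@%%%@@@@@
214 #+:.::---===+++++++==========+===:.:::::::::-+#%@@%@%@@@@@@@
216 @@@%#+:.::--====++++-:-=========-.-:::::::::::::-+#%@@@%@@%@
218 ##@@@@%%#+::::--====+++=========:=-::::--++-:.::::::-+#%@@@@
220 :--=##@%@@+--:::::--====+++====--:::::------++++-:::::::-+##
222 #+-::--+*=:::----:::::--====+*+::::::::::::-:--=+*++-:::::-:
224 %@@%#=::::::::::::--::::::--==-:::::-:::::*%%#+-:--=+*+*::--
226 %%%@@@#.::::::::::::::::::::::::--:-:-::-#@@@%%@#*=::---:-::
228 %%%%@@#.:::::::::::--:::::::::::::::-:::*%@%%%
[... 646 characters left out ...]
@%@@@@@#*=======#@
250 -==-======-::::::::::::::::::::-+#%@@@@%%@@@@@@@@@=====**%@@
252 -=====-======--::::::::::::::::::=**##%@@@@@@%%@@#--==%@@@@@
254 ===-=---====-===---:::::::::::::-*****+*##%@@@@@@%%#*@@@@@@@
256 ===-=--==---=++-==----==:::::::-**********+**#%@@@@@@@@@@@@@
258 -=--=====-===--:-#=--==+*+-:::=*****+*********++*#%@@@%%@@@%
260 -==-==--==-=-:::-==---=#+-:::=+*******************+*%@@@@@@@
262 =--=-=--===--::-==---=+=:--+==-=++****************++*@@@@@@@
tip predicted col 20 row 250
clock 15.9 pos [0.5975 0.2459 0.1962] z [-0.005 -0.001 -1.   ] shift cm [-0.24 -0.3  -0.38] yangle 92.2 q [-0.03  0.59 -0.7   1.5   0.39  1.2   0.81] F [-8.9  2.4 -4.6]
turn deg [-0.07 -0.32  0.22]
```

```bash
python3 -m creep '0 -0.5 0 0 0 0 0; 0 -0.5 0 0 0 0 0'; python3 -m creep '0 -0.5 0 0 0 0 0; 0 -0.5 0 0 0 0 0'
```

```text
clock: 16.15
position: [0.6, 0.246, 0.1958]
ee_rot: [0.063, -3.131, 0.004]
force: [-16.2, 0.5, -2.4]
width: 0.006
gripper_force: 7.9
clock: 16.4
position: [0.601, 0.2461, 0.1956]
ee_rot: [0.066, -3.124, 0.008]
force: [-31.3, -4.0, 6.4]
width: 0.003
gripper_force: 15.7
```

The force climbs with no travel, so the lever is at its hard stop. I'll back off, letting it follow, then check.

```bash
python3 -m creep '0 2 0 0 0 0 0; 0 4 0 0 0 0 0; 0 6 0 0 0 0 0; 0 8 0 0 0 0 0; 0 10 0 0 0 0 0'; python3 -m creep '0 3 0 0 0 0 0; 0 6 0 -4 0 0 0; 0 6 0 -9 0 0 0; 0 6 0 -9 0 0 0; 0 6 0 -9 0 0 0'
python3 - <<'E'
from h import *
a=cv2.imread("pics/scene0.png",0)[212:262,362:410].astype(int); im=snap("scene","pics/s9.png"); g=cv2.cvtColor(im,cv2.COLOR_RGB2GRAY)[212:262,362:410]
print("dark px iou",((a<48)&(g<48)).sum()/((a<48)|(g<48)).sum(), telemetry.observe()["position"])
m=lambda p:cv2.imread(p)[:,:,:]
t0=cv2.imread("pics/top0.png"); snap("top","pics/t9.png"); t=cv2.imread("pics/t9.png")
for n,(u,v) in {"jar":(320,241),"pot":(492,222),"bowl":(405,146),"wheel":(146,250)}.items():
    w=t0[v-16:v+16,u-16:u+16]; r=cv2.matchTemplate(t[v-30:v+30,u-30:u+30],w,cv2.TM_CCOEFF_NORMED); _,s,_,l=cv2.minMaxLoc(r); print(n,s,(l[0]-14,l[1]-14))
# pointer/tab pixels in top view
g=cv2.cvtColor(t,cv2.COLOR_BGR2GRAY)[170:245,352:432]
for r,k in zip(g[::2],range(170,245,2)): print(k,"".join(" .:-=+*#%@"[min(9,int(x)//18)] for x in r))
E
```

```text
clock: 17.02
position: [0.5094, 0.2418, 0.1976]
ee_rot: [0.058, -3.141, 0.001]
force: [-0.4, 0.3, 1.2]
width: 0.004
gripper_force: 0.0
clock: 17.65
position: [0.4508, 0.2396, 0.2876]
ee_rot: [-0.057, 3.14, -0.001]
force: [0.4, 0.7, -0.6]
width: 0.004
gripper_force: 0.0
dark px iou 0.6686746987951807 [0.45048975 0.2394887  0.28702161]
jar 0.3824273645877838 (0, 2)
pot 0.9873844385147095 (0, 0)
bowl 0.9066566228866577 (0, 0)
wheel 0.8796209692955017 (-1, 1)
170 @@@@@@@@@@@@@@@@@@@@@@@@@@@@@@@@@@@@@@@@%%#**+++++++++++++++++++++++*#%@@@@@@@@@
172 @@@@@@@@@@@@@@@@@@@@@@@@@@@@@@@@@@@@@@@@@@@@%%##**++++++++++++++*#%@@@@@@@@@%@@@
174 @@@@@@@@@@@@@@@@@@@@@@@@@@@@@@@@@@@@@@@@@@@@@@@@@%%##%##*#%%%@%@@@@@@@@@@@%@@%@@
176 @@@@@@@@@@@@@@@@@@@@@@@@@@@@@@@@@@@@@@@@@@@@@@@@@@@@@@@@@@@@@@@@@@@@@@@@@@@@@@@@
178 @@@@@@@@@@@@@@@@@@@@@@@@@@@@@@@@@@@@@@@@@@@@@@@@@@@@@@@@@@@@@@@@@@@@@@@@@@@@@@@@
180 @@@@@@@@@@@@@@@@@@@@@@@@@@@@@@@@@@@@@@@@@@@@@@@@@@@@@@@@@@@@@@@@@@@@@@@@@@@@@@@@
182 @@@@@@@@%@@@@@@@@@@@@@@@@@@@@@@@@@@@@@@@@@@@@@@@@@@@@@@@@@@@@@@@@@@@@@@@@@@@@@@@
184 @@@@@@@@@@@@@@@@@@@@@@@@@@@@@@@@@@@@@@@@@
[... 1889 characters left out ...]
@@@@@@@@@@@@@@@@@@@@
230 @@@@@@@@@@@@@@@@@@@@@%##**+=+*#%@@@@@@@@@@@@@@@@@@%#*+*#%@@@@@@@@@@@@@@@@@@@@@@@
232 @@@@@@@@@@@@@@@@@@@@@@@%%%#**++++++**#####%##******#%%@@@@@@@@@@@@@@@@@@@@@@@@@@
234 @@@@@@@@@@@@@@@@@@@@@@@@@@@@%%####*********####%%%@@@@@@@@@@@@@@@@@@@@@@@@@@@@@@
236 @@@@@@@@@@@@@@@@@@@@@@@@@@@@@@@@@@%%@%%%%%%@@@@@@@@@@@@@@@@@@@@@@@@@@@@@@@@@@@@@
238 @@@@@@@@@@@@@@@@@@@@@@@@@@@@@@@@@@@@@@@@@@@@@@@@@@@@@@@@@@@@@@@@@@@@@@@@@@@@@@@@
240 @@@@@@@@@@@@@@@@@@@@@@@@@@@@@@@@@@@@@@@@@@@@@@@@@@@@@@@@@@@@@@@@@@@@@@@@@@@@@@@@
242 @@@@@@@@@@@@@@@@@@@@@@@@@@@@@@@@@@@@@@@@@@@@@@@@@@@@@@@@@@@@@@@@@@@@@@@@@@@@@@@@
244 @@@@@@@@@@@@@@@@@@@@@@@@@@@@@@@@@@@@@@@@@@@@@@@@@@@@@@@@@@@@@@@@@@@@@@@@@@@@@@@@
```

```bash
python3 -m creep '0 1 0 -3 0 0 0; 0 1 0 -3 0 0 0; 0 1 0 -3 0 0 0'; python3 asc.py | head -18
python3 - <<'E'
from h import *
im=cv2.imread("pics/s_tmp.png"); a=cv2.imread("pics/scene0.png"); w=a[180:216,320:346]
r=cv2.matchTemplate(im[165:231,305:361],w,cv2.TM_CCOEFF_NORMED); print("jar scene",cv2.minMaxLoc(r))
E
```

```text
clock: 18.12
position: [0.4406, 0.2394, 0.3169]
ee_rot: [0.058, -3.14, 0.001]
force: [-0.1, -1.6, -0.7]
width: 0.008
gripper_force: 0.0
204 %%%#****#####****+++===####@%%%%%%%%#####%#*#%##%%%%%%%%%%%%
206 %@=-*#****+++=====###%%%%%%%%%%%%%%%%*###%@@@%%%%@%%%%%%%%%%
208 %%+--+====#####@%%%%%%%%%%%%%%%%%%%%%%%%%%%%%%%%%%%%%%%%%%%%
210 #@@####@@@%%%%%%%%%%%%%%%%%%%%%%%%%%%%@%%%%%%%@%%%%%%%%%%%%%
212 +@%%%%%%%%%%%%%%%%%%%%%%%%%%%%%%%%%%%%%%%%%%%%@%%%%%%%%%%%%@
214 ++#%%%%%%%%%%%%%%%%%%%%%%%%%%%%%%%%%%%%%%%%%%%%%%%%%%%%%%%@%
216 +++#+#%%%%%%%%%%%%%%%%#-+*#@%%%%%%%%%%%%%%%%%%%%%%%%%%%%%%%%
218 +++++++#%%%%%%%%%%%%%+::::::=*##%%%%%%%%%%%%%@%%%%%%%%%%%%%%
220 ++++++++++@%%%%%%%%%+:::::::::::-+*#%%%%%%%%%%%%%%%%%%%%%%%%
222 ++++++++++++##%%%%%*::::::::::::::::-+*%%%%%%%%%%%%%%%%%%%%%
224 ++++++++++++++++##%%+:::::::::::::::::::-+*%@%%%%%%%%%%%%%%%
226 +++++++++++++++++++##@#*+::::::::::::::::::::=*#%%%%%%%%%%%%
228 +++++++++++++++++++++##@@@%#*-::::::::::::::::::*%%%%%%%%%%%
230 ++++++++++++++++++#=+++++#%%%*=--::::::::::::::-@%%%%%%%%%%%
232 ++++++++++++++++++%%@##=+++++==+==%##+::::::::-%%%%%%%%%%%%%
234 +++++++++++++++++#%%%%%%#+++=++++=+##@@%#+::.=%%%%%%%%%%%%%%
236 +++++++++++++++#%%%%%%%@+++=+++++++++#%%@%%#%@%%%%%%%%%%%%%%
238 @%##++====++++#%%%%%%%#+++==++++++++#%%%%%%%%%%%%%%%%%%%%%%%
jar scene (-0.42926302552223206, 0.5282765626907349, (0, 0), (15, 15))
```

The lever is back at its rest pixels, the tab and bystanders haven't moved, and the arm is clear.

```bash
python3 -c "
from cell import job; print(job.sign_off())"
```

```text
the job is handed in; nothing more can be done
None
```

The job is handed in, with no verdict returned: the dial was wound about 10° past the top mark and set back in line with the tab, and the starter lever, whose first push missed, went to its stop on the second and is back at rest; the tab and bystanders look unmoved, though the glaze jar's check was weak because it lay in shadow.

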